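# Hold the blue vial block in the corner fixture

### The job

Lift the blue vial block out of the white tray, set it flat on the bed of the corner fixture with its long side along the long red stop, and press it into the corner so that it sits square and flush against both red stops at once. Finish while still holding it there with the gripper, keeping a steady, moderate pressure on both stops (a few newtons on each, never a hard shove); do not put it down or let go, and leave the plain block and the other things alone.

Things in the scene. Friction and masses are not known exactly. Their poses are not given: they have to be found in the camera images.
- block_blue: the blue anodised vial block to be held, a rectangular metal block 40 (own x) x 60 (own y) x 58 (own z, up) mm with two 20 mm round wells in its top on the line x = 0; it looks the same after a half turn and either way round is right; origin at the centre of its underside; about 0.22 kg. It stands upright in the white tray, on the tray's floor 3 mm above the bench
- block_plain: a bare aluminium-coloured vial block of the same size and frame beside it in the tray; leave it where it is
- tray: shallow white tray fixed to the bench, 120 (own x) x 200 (own y) mm, walls 14 mm high and 3 mm thick, floor 3 mm thick; origin at the centre of its underside
- fixture: corner fixture bolted to the bench: a square aluminium bed plate 130 x 130 mm, 10 mm thick, with two red stop bars on it, all polished and slippery (friction about 0.15); origin at the centre of its underside, z up
- corner (a point): point on the bed's top (10 mm above the bench) where the stops' inner faces would meet; axes as the fixture's. Long stop's face: plane x = 0; short stop's: plane y = 0; the block belongs at negative x and y. Fully home its origin is at x = -20, y = -30, z = 0 mm here, its long side (own y) along this y. Pushing to +x presses the long stop, to +y the short one
- stop_long: long red stop bar, 12 (x) x 56 (y) mm, standing 20 mm above the bed (top 30 mm above the bench), rigid; its inner face looks to the fixture's -x; origin at the centre of its underside
- stop_short: short red stop bar, 36 (x) x 12 (y) mm, standing 20 mm above the bed, rigid; its inner face looks to the fixture's -y; it does not reach the long stop, a gap is left in the corner; origin at the centre of its underside
- beaker_50: clear 50 ml beaker, 52 mm across, 60 mm high, a loose bystander, leave it alone; origin at the centre of its underside
- jar_white: white jar with a screw lid and a red band, 66 mm across, 83 mm high, a loose bystander, leave it alone; origin at the centre of its underside
Things that resemble listed ones, but are neither listed nor needed, are in the scene too. There is more than one size of the block_blue; the one meant has the size given above.

How it is judged:
By the outcome, as a careful person would: the job done as asked, in the order asked, and still so for the second after the job is handed in, while the arm keeps its last pose, push and grip.
It also fails if it takes over 42 s, if anything falls off the work surface, if the arm or the gripper's body presses on something with over 40 N, if the wrist force passes 120 N, or if a joint passes its speed limit or range.

### The arm

A 7-joint arm with a two-finger parallel gripper is mounted at the origin on a cart in front of the work surface, level with it; the furniture and walls round the work are solid. World frame = base frame: x ahead of the robot, y to its left, z up, the work surface at z = 0. Lengths are in m, angles in rad, forces in N, time in s.
With the tool pointing down it reaches from about 0.425 to 0.925 m from the base axis. Payload 6.8 kg.
Tool frame: the origin (TCP) lies on the centre line of the jaws, within the pads' length; the fingertips stand 19 mm ahead of it and the grasp point (between the pads) is the TCP (bot.tcp_to_tips is the distance from the TCP to the fingertips, in m); x points along the fingers, y is the direction in which the jaws open and shut, and the axes are right-handed (so a half turn about x gives the same grasp; the last joint's range is limited). The gripper opens to 85 mm and grips with 20 to 120 N. Pads are 22 mm wide; open, the fingers measure 114 mm over their backs; the gripper's body (76 mm by 85 mm) begins 54 mm behind the grasp point. The pads swing forward as they close: fully open they stand 13 mm farther back than shut.
Start: joints at [-0.108, 0.477, 0.022, 1.555, -0.011, 1.109, -0.083], TCP at [0.675, 0, 0.25] pointing down, gripper open.
Joint ranges: [-2.96, 2.96], [-0.34, 2.1], [-1.41, 1.46], [0.24, 2.44], [-1.37, 4.51], [0.17, 1.92], [-2.96, 2.96]. Speed limits (rad/s): [2.39, 2.39, 3.14, 3.14, 3.14, 3.14, 3.14].

### API

Orientations are given as a unit quaternion [w, x, y, z].
In Python, from station import status, eyes, bot gives the robot as it stands.
- The arm moves only by the tool apply_moves, never from a script. Its arguments are lists of equal length, an entry for each row: "travel": the shift along the tool's x, y, z in cm, a list of three; "turn": the turn, a rotation vector about the tool's x, y, z in rad, a list of three; "grip": the closure, from 0 (fully open) to 1 (shut). In form: {"travel": [[tx, ty, tz], ...], "turn": [[wx, wy, wz], ...], "grip": [grip, ...]}. A call has 1 to 8 rows; each row shifts and turns the pose as measured when the row begins, along the tool's axes as they then stand; what a row does not reach is not made up. A row lasts 1/12 s, in which the tool goes at most 41.7 mm and 7.16 degrees, less where a joint would pass 70% of its speed; a pose out of reach is approached as far as the arm can. A call is refused whole if a number of a shift passes 4.17 or a number of a turn 0.125, either way. A call with a gripper value outside its range is refused whole. The fingers move at their own pace and stop on an object; "newtons" is the grip in N (left out, the last holds). Time passes only in rows, so rows that do not move let the fingers close. It gives the time, the measured TCP pose, the force and the opening at its end, in the units of the state.
- status.get_obs(): the state, without advancing time (a new reading comes with each control period).
- eyes.read_camera(name): name is "scene" or "top" or "wrist"; returns the picture (384x512x3 uint8, red, green, blue); there is no depth.
- eyes.calibration(name): a dict with "intrinsics" (3x3 intrinsics, pixels), "xyz" and "attitude" of the camera in the world; the wrist camera has in their place "T_tool_cam" (4x4, takes a point from camera to tool coordinates, whose origin is the TCP and whose axes are the tool frame's). Camera axes: x right, y down, z forward; pixel columns grow to the right and rows downward; lengths in m; the calibration is good to about 2 mm. A picture is of the moment at which its call begins: read the wrist's pose just before it. calibration takes no time and is no camera call.
- bot.hand_in(): hands the job in, once; it reports no verdict.
Trained networks look in the newest picture that a camera, given by its name, has taken for a name from the list of things; names that differ only in an ending like _2 or _b are one class to them, and where a whole thing is asked for, a point or a joint stands for the part that bears it (a point fixed in the world has none). Each returns a list of dicts, best first, with "score" (0 to 1); they miss things now and then, are a little off and sometimes report something else, mostly with a low value. They report only what shows in the picture. A call takes as long as a camera call. They do not tell look-alikes from the thing itself.
- eyes.masks_of(thing, camera): "region" (384x512 bool, what is visible of it) and "rect" ([left, top, right, bottom] in pixels, round what is visible of it).
The state is a dict: "t": time; "q": joint angles; "joint_vel": joint speeds; "joint_torque": joint torques, N m; "eef_pos": TCP position; "tool_rot": TCP orientation; "contact_force": force on the tool from outside, world axes, zero at the start; "torque": the same for the moment, N m; "gripper_width": opening from 0.0 (shut) to 1.0 (fully open).
Only numpy, scipy, OpenCV 4.12 (cv2) and the standard library are available. Lean on these libraries where they do the work, as an engineer would, in place of code of your own. Each camera call takes 0.05 s, during which the arm holds its last target. There are 200 camera calls.

## Working session

There is one attempt and no reset: what is moved stays moved. The work goes in short steps, Python scripts to look and compute and a tool call to move; the robot and the scene stay as the last step left them, time stands still between calls to the robot, and variables do not carry over. Pictures are saved under pics/ and viewed, about 8 in all and at most 12, crops included, and the job is handed in when it is done.

Besides the shell and the picture viewer there is one more tool, called after "Emit:" as a command line: name --argument value ..., lists and objects as JSON in quotes. apply_moves: Moves the arm, as the interface text tells. Its arguments: {"type":"object","properties":{"travel":{"type":"array"},"turn":{"type":"array"},"grip":{"type":"array"},"newtons":{"type":"number"}},"required":["travel","turn","grip"]}

```bash
mkdir -p pics; ls
python3 - <<'E'
from station import status, eyes, bot
import cv2, numpy as np
np.set_printoptions(precision=4,suppress=True)
o=status.get_obs();print(o['t'],o['eef_pos'],o['tool_rot'],o['contact_force'],o['gripper_width'])
ims=[]
for n in('scene','top'):
    im=eyes.read_camera(n);c=eyes.calibration(n);print(n,c)
    cv2.imwrite(f'pics/{n}0.png',im[:,:,::-1])
    ims.append(im)
    if n=='top':
        for th in('block_blue','fixture','stop_long','stop_short','tray','block_plain'):
            for r in eyes.masks_of(th,n):print(th,r['score'],r['rect'])
print(eyes.calibration('wrist'))
E
```

```text
pics
0.0 [ 0.6744 -0.      0.2493] [-0.4996 -0.4995 -0.5004  0.5005] [ 0.0462 -0.0556 -0.0756] 0.9972397660871128
scene {'intrinsics': array([[423.793 ,   0.    , 262.2213],
       [  0.    , 423.793 , 185.1344],
       [  0.    ,   0.    ,   1.    ]]), 'xyz': array([-0.0595,  0.8982,  0.6973]), 'attitude': array([ 0.1552, -0.3081,  0.8214, -0.4541])}
top {'intrinsics': array([[491.3132,   0.    , 262.2711],
       [  0.    , 491.3132, 189.3736],
       [  0.    ,   0.    ,   1.    ]]), 'xyz': array([0.4872, 0.0865, 1.5309]), 'attitude': array([-0.0217,  0.7159, -0.6973,  0.0278])}
block_blue 0.54 [276.1, 219.9, 292.0, 242.6]
fixture 0.95 [200.4, 199.5, 254.8, 250.2]
stop_long 0.47 [219.1, 207.9, 238.5, 216.0]
stop_short 0.55 [211.0, 212.1, 215.6, 222.2]
tray 0.68 [339.7, 195.5, 383.1, 237.3]
block_plain 0.91 [355.2, 208.7, 382.8, 225.8]
{'intrinsics': array([[283.1513,   0.    , 259.2978],
       [  0.    , 283.1513, 195.8185],
       [  0.    ,   0.    ,   1.    ]]), 'T_tool_cam': array([[ 0.0002, -0.3128,  0.9498, -0.124 ],
       [ 1.    , -0.0019, -0.0008,  0.    ],
       [ 0.002 ,  0.9498,  0.3128, -0.0799],
       [ 0.    ,  0.    ,  0.    ,  1.    ]])}
```

View pics/top0.png

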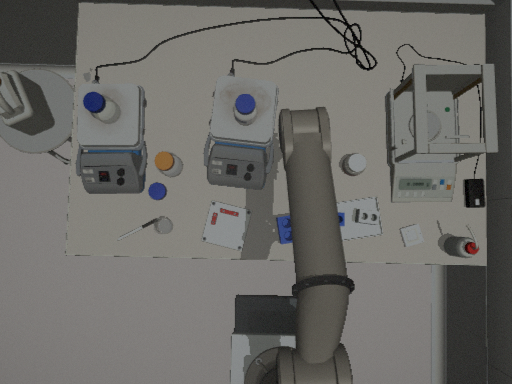

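View pics/scene0.png

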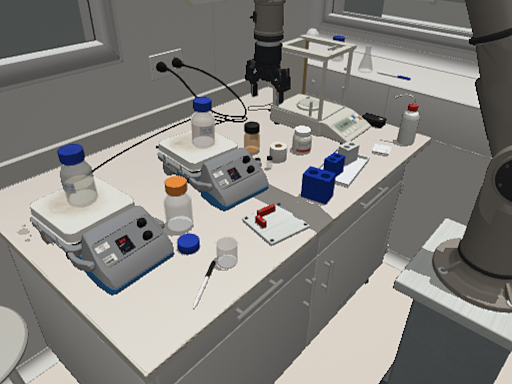

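Top view: fixture near (227,225), with its long stop at (229,212) and short stop at (213,217). A large blue block stands on the bench at (285,229). The tray is around (360,220), partly under the arm, with the plain block at (368,217) and a blue block at (341,219). In the scene view, blue (334,163) is in the tray and the larger blue (318,183) is outside it. Next I'll turn the pixels into positions.

```bash
cat > h.py <<'E'
import numpy as np, cv2
from scipy.spatial.transform import Rotation as R
from station import status, eyes, bot
np.set_printoptions(precision=4,suppress=True)
def rot(q): return R.from_quat([q[1],q[2],q[3],q[0]])
def cam(n,o=None):
    c=eyes.calibration(n);K=np.array(c['intrinsics'])
    if n=='wrist':
        o=o or status.get_obs();T=np.eye(4);T[:3,:3]=rot(o['tool_rot']).as_matrix();T[:3,3]=o['eef_pos']
        T=T@np.array(c['T_tool_cam']);return K,T[:3,:3],T[:3,3]
    return K,rot(c['attitude']).as_matrix(),np.array(c['xyz'])
def px2w(C,uv,z):
    K,Rm,p=C;uv=np.atleast_2d(uv).astype(float)
    d=(Rm@np.linalg.inv(K)@np.c_[uv,np.ones(len(uv))].T).T
    return p+d*((z-p[2])/d[:,2])[:,None]
def w2px(C,X):
    K,Rm,p=C;v=(K@Rm.T@(np.atleast_2d(X)-p).T).T;return v[:,:2]/v[:,2:]
E
python3 - <<'E'
from h import *
T=cam('top');S=cam('scene')
print('fix',px2w(T,[[227,225]],.01),'stopL',px2w(T,[[229,212]],.03),'stopS',px2w(T,[[213,217]],.03))
print('big',px2w(T,[[285,229]],.06),'blue',px2w(T,[[341,219]],.06),px2w(S,[[334,157]],.06),'plain',px2w(T,[[368,217]],.06))
print('tool R',rot(status.get_obs()['tool_rot']).as_matrix())
W=cam('wrist');print(px2w(W,[[0,0],[511,0],[0,383],[511,383],[256,192]],.03))
E
```

```text
fix [[0.481  0.1805 0.01  ]] stopL [[0.5208 0.1744 0.03  ]] stopS [[0.5043 0.2226 0.03  ]]
big [[0.4738 0.004  0.06  ]] blue [[ 0.508  -0.1629  0.06  ]] [[ 0.5123 -0.1475  0.06  ]] plain [[ 0.5161 -0.2438  0.06  ]]
tool R [[-0.0002  1.      0.    ]
 [-0.      0.     -1.    ]
 [-1.     -0.0002  0.    ]]
[[ 0.4047  0.182   0.03  ]
 [ 0.9373  0.1809  0.03  ]
 [ 0.2495 -0.3552  0.03  ]
 [ 1.0855 -0.3565  0.03  ]
 [ 0.6704 -0.0283  0.03  ]]
```

Emit:
apply_moves --travel '[[0, -2.1, 2.3], [0, -2.1, 2.3], [0, -2.1, 2.3], [0, -2.1, 2.3], [0, -2.1, 2.3], [0, -2.1, 2.3], [0, -2.1, 2.3], [0, -2.0, 2.3]]' --turn '[[0, 0, 0], [0, 0, 0], [0, 0, 0], [0, 0, 0], [0, 0, 0], [0, 0, 0], [0, 0, 0], [0, 0, 0]]' --grip '[0, 0, 0, 0, 0, 0, 0, 0]'

```text
t: 1.07
eef_pos: [0.5064, -0.1825, 0.2485]
tool_rot: [0.503, 0.498, 0.504, -0.494]
contact_force: [-0.2, -0.4, 0.1]
gripper_width: 1.0
```

Run:
```python
from h import *
o=status.get_obs();print(o['t'],o['eef_pos'],o['joint_vel'])
W=cam('wrist',o);im=eyes.read_camera('wrist');np.savez('w1.npz',K=W[0],R=W[1],p=W[2],im=im)
cv2.imwrite('pics/w1.png',im[:,:,::-1])
for th in('block_blue','block_plain','tray'):
    for r in eyes.masks_of(th,'wrist'):print(th,r['score'],r['rect'])
t=eyes.read_camera('top');np.save('top1.npy',t)
cv2.imwrite('pics/top1.png',cv2.resize(t[180:270,190:400,::-1],None,fx=3.8,fy=3.8,interpolation=cv2.INTER_CUBIC))
```

```text
1.0667 [ 0.5064 -0.1825  0.2485] [ 0.4807 -0.2383  0.1662  0.3251 -0.0323 -0.0921  0.6566]
block_blue 0.71 [185.8, 0.4, 275.4, 43.6]
block_blue 0.61 [243.6, 113.5, 277.2, 171.7]
block_plain 0.84 [250.1, 190.4, 285.7, 252.1]
tray 0.83 [197.8, 87.7, 312.7, 252.0]
tray 0.41 [361.5, 161.3, 440.7, 226.8]
```

View pics/w1.png

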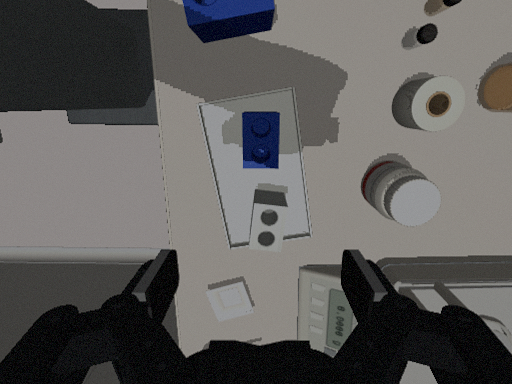

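View pics/top1.png

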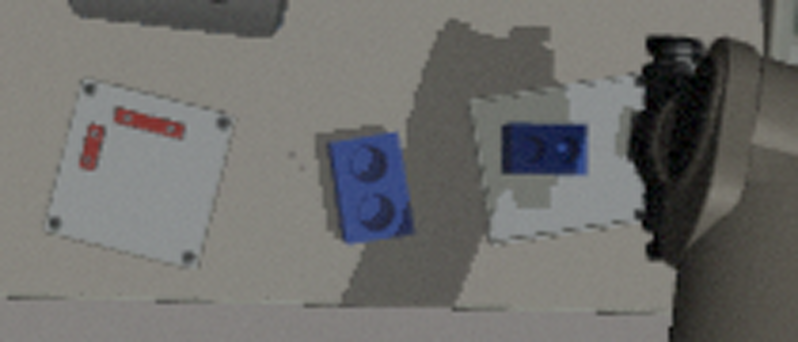

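Two blue blocks are candidates. The one outside the tray, at top crop (370,187), measures about 55x80 mm and is too big. The one in the tray, at crop (545,149) and wrist (261,139), measures about 40x63 mm and stands in the white tray as described, so it's the target. The crop confirms this. Next I'll fit its pose and the fixture's by silhouette.

```bash
cat >> h.py <<'E'
from scipy.optimize import minimize
def box(p,sx,sy,z0,z1,cx=0,cy=0):
    x,y,a=p;c,s=np.cos(a),np.sin(a);P=np.array([[cx+i*sx/2,cy+j*sy/2] for i in(-1,1) for j in(-1,1)])
    P=P@np.array([[c,s],[-s,c]])+[x,y]
    return np.vstack([np.c_[P,np.full(4,z)] for z in(z0,z1)])
def soft(C,boxes,shape,off,k=4):
    m=np.zeros((shape[0]*k,shape[1]*k),np.uint8)
    for b in boxes:
        u=(w2px(C,b)+.5-off)*k-.5
        h=cv2.convexHull(np.float32(u))[:,0];cv2.fillConvexPoly(m,np.int32(np.round(h*256)),255,cv2.LINE_AA,8)
    return cv2.resize(m,shape[::-1],interpolation=cv2.INTER_AREA)/255.
def fit(C,mask,mk,p0,pad=6):
    v,u=np.where(mask);l,t=max(u.min()-pad,0),max(v.min()-pad,0);M=mask[t:v.max()+pad,l:u.max()+pad].astype(float);off=np.array([l,t])
    f=lambda d:np.abs(soft(C,mk(p0+d*[.01,.01,.1]),M.shape,off)-M).sum()
    best=min((minimize(f,[a,b,c],method='Nelder-Mead',options=dict(initial_simplex=np.array([a,b,c])+np.vstack([np.zeros(3),np.eye(3)])*.8)) for a,b in((0,0),(.5,-.5)) for c in(-1,1)),key=lambda r:r.fun)
    return p0+best.x*[.01,.01,.1],best.fun,M.sum()
def near(mask,uv):
    n,l,s,c=cv2.connectedComponentsWithStats(mask.astype(np.uint8));
    i=1+np.argmin(np.hypot(*(c[1:]-uv).T)+1e3*(s[1:,4]<15));return l==i
E
python3 - <<'E'
from h import *
z=np.load('w1.npz');W=(z['K'],z['R'],z['p']);im=z['im'].astype(int);top=np.load('top1.npy').astype(int);T=cam('top')
blue=lambda i:cv2.morphologyEx(((i[...,2]>i[...,0]*1.6+12)&(i[...,2]>40)).astype(np.uint8),cv2.MORPH_CLOSE,np.ones((5,5)))>0
mk=lambda p:[box(p,.04,.06,.003,.061)]
print('W',fit(W,near(blue(im),(261,139)),mk,np.array([.51,-.155,0])))
print('T',fit(T,near(blue(top),(333,219)),mk,np.array([.51,-.155,0])))
red=((top[...,0]>top[...,1]*1.8+20))
v,u=np.where(red&(np.abs(np.arange(512)-225)<30)&(np.abs(np.arange(384)-215)<20)[:,None]);print(len(u))
m=np.zeros(red.shape,bool);m[v,u]=1
a,b=near(m,(229,212)),near(m,(213,218))
print('long',fit(T,a,lambda p:[box(p,.012,.056,.01,.03)],np.array([.52,.174,-.2])))
print('short',fit(T,b,lambda p:[box(p,.036,.012,.01,.03)],np.array([.504,.222,-.2])))
g=top[...,:].sum(2); r=eyes
fm=eyes.masks_of('fixture','top')[0]['region'];print('bed',fit(T,fm,lambda p:[box(p,.13,.13,0,.01)],np.array([.481,.18,-.2])))
E
```

```text
W (array([ 0.5072, -0.1421,  0.0271]), np.float64(125.66274509803921), np.float64(1999.0))
T (array([ 0.5071, -0.1405,  0.0425]), np.float64(71.2156862745098), np.float64(242.0))
37
long (array([ 0.521 ,  0.1594, -0.1514]), np.float64(39.68627450980392), np.float64(22.0))
short (array([ 0.504,  0.222, -0.3  ]), np.float64(22.0), np.float64(22.0))
bed (array([ 0.4807,  0.182 , -0.2168]), np.float64(48.01176470588236), np.float64(1813.0))
```

Emit:
apply_moves --travel '[[0, 0, -4.1], [0, 0, -4.1], [0, 0, -4.1], [0, 0, -4.1], [0, 0, -4.1], [0, 0, -4.1], [0, 0, -4.1], [0, 0, -4.1]]' --turn '[[0, 0, 0], [0, 0, 0], [0, 0, 0], [0, 0, 0], [0, 0, 0], [0, 0, 0], [0, 0, 0], [0, 0, 0]]' --grip '[0, 0, 0, 0, 0, 0, 0, 0]'

```text
t: 2.03
eef_pos: [0.5073, 0.1487, 0.2501]
tool_rot: [0.505, 0.499, 0.503, -0.493]
contact_force: [1.1, 0.4, -0.0]
gripper_width: 1.003
```

Emit:
apply_moves --travel '[[2.0, 0, -3.0], [2.0, 0, -2], [0, 0, 0], [0, 0, 0]]' --turn '[[0, 0, 0], [0, 0, 0], [0, 0, 0], [0, 0, 0]]' --grip '[0, 0, 0, 0]'

```text
t: 2.37
eef_pos: [0.5043, 0.2216, 0.2103]
tool_rot: [0.51, 0.496, 0.511, -0.483]
contact_force: [1.5, -0.2, -0.0]
gripper_width: 1.003
```

Run:
```python
from h import *
o=status.get_obs();print(o['t'],o['eef_pos'],o['tool_rot'],np.abs(o['joint_vel']).max())
W=cam('wrist',o);im=eyes.read_camera('wrist');np.savez('w2.npz',K=W[0],R=W[1],p=W[2],im=im)
cv2.imwrite('pics/w2.png',im[:,:,::-1])
for th in('fixture','stop_long','stop_short'):
    for r in eyes.masks_of(th,'wrist')[:2]:
        print(th,r['score'],r['rect']);np.save('m_'+th,r['region']) if r['score']>.5 else 0
```

```text
2.3667 [0.5043 0.2216 0.2103] [ 0.5098  0.4959  0.5108 -0.483 ] 0.057230771752831
fixture 0.9 [175.4, 140.1, 301.8, 262.2]
stop_long 0.65 [260.0, 195.6, 282.1, 241.0]
stop_short 0.95 [238.6, 169.4, 271.4, 189.1]
```

View pics/w2.png

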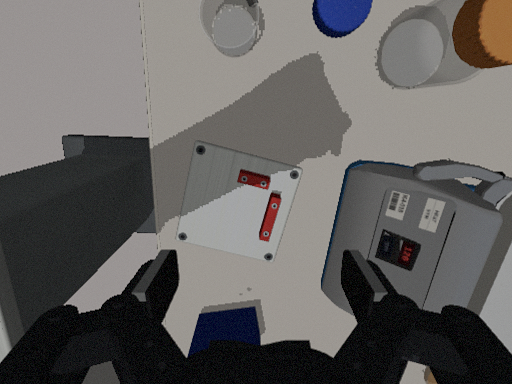

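The picture shows the bed with corners at (200,148), (297,172), (270,258) and (181,238), the short stop at (254,180), the long stop at (270,217), the beaker at (237,27) and the stirrer to the right.

Run:
```python
from h import *
z=np.load('w2.npz');W=(z['K'],z['R'],z['p']);im=z['im'].astype(int)
red=cv2.morphologyEx(((im[...,0]>im[...,1]*1.7+15)).astype(np.uint8),cv2.MORPH_CLOSE,np.ones((5,5)))>0
red[:, 320:]=0
a,b=near(red,(270,217)),near(red,(254,180))
L=fit(W,a,lambda p:[box(p,.012,.056,.01,.03)],np.array([.52,.174,-.2]));print('long',L)
S=fit(W,b,lambda p:[box(p,.036,.012,.01,.03)],np.array([.504,.222,-.2]));print('short',S)
def face(p,n): d=R.from_euler('z',p[2]).as_matrix()[:2,:2];return p[:2]+d@n
lab=np.load('m_fixture.npy')|a|b
B=fit(W,lab,lambda p:[box(p,.13,.13,0,.01),box(p,.001,.001,0,.01)],np.array([.481,.182,-.2]));print('bed',B)
# Joint fit of both stops with the bed yaw free: params corner x,y,yaw ; known faces, unknown stop offsets taken from individual fits
for yaw in (B[0][2],L[0][2],S[0][2],(B[0][2]+L[0][2])/2):
    Rm=R.from_euler('z',yaw).as_matrix()[:2,:2]
    fl=Rm.T@L[0][:2]; fs=Rm.T@S[0][:2]
    c=Rm@[fl[0]-.006,fs[1]-.006]; print(yaw,'corner',c,'home origin',c+Rm@[-.02,-.03], 'stops in corner frame',Rm.T@(L[0][:2]-c),Rm.T@(S[0][:2]-c),'corner in fixture',Rm.T@(c-B[0][:2]))
o=status.get_obs();M=rot(o['tool_rot']).as_matrix();print(M,'jaw yaw',np.arctan2(M[1,1],M[0,1]))
```

```text
long (array([ 0.52  ,  0.1743, -0.1884]), np.float64(108.48235294117647), np.float64(511.0))
short (array([ 0.4994,  0.2214, -0.2327]), np.float64(141.50980392156862), np.float64(334.0))
bed (array([ 0.4804,  0.184 , -0.2283]), np.float64(214.25882352941176), np.float64(10918.0))
-0.2282763166736243 corner [0.5221 0.21  ] home origin [0.4958 0.1853] stops in corner frame [ 0.006  -0.0352] [-0.0247  0.006 ] corner in fixture [0.0348 0.0347]
-0.18837868210428213 corner [0.5209 0.2112] home origin [0.4956 0.1855] stops in corner frame [ 0.006  -0.0364] [-0.0231  0.006 ] corner in fixture [0.0347 0.0343]
-0.2326645124986324 corner [0.5222 0.2098] home origin [0.4959 0.1853] stops in corner frame [ 0.006  -0.0351] [-0.0249  0.006 ] corner in fixture [0.0348 0.0348]
-0.20832749938895323 corner [0.5215 0.2106] home origin [0.4957 0.1854] stops in corner frame [ 0.006  -0.0358] [-0.0239  0.006 ] corner in fixture [0.0347 0.0345]
[[ 0.0135  0.9993  0.0356]
 [ 0.0134  0.0354 -0.9993]
 [-0.9998  0.014  -0.0129]] jaw yaw 0.035422891506209
```

```bash
cat >> h.py <<'E'
def go(x,y,z,jaw):
    o=status.get_obs();r=rot(o['tool_rot']);c,s=np.cos(jaw),np.sin(jaw)
    G=R.from_matrix(np.array([[0,c,s],[0,s,-c],[-1,0,0]]))
    print('t',o['t'],'pos',o['eef_pos'],'F',o['contact_force'],'g',o['gripper_width'])
    print('travel cm',r.inv().apply(np.array([x,y,z])-o['eef_pos'])*100,'turn',(r.inv()*G).as_rotvec())
E
python3 -c "
from h import *
go(.507,-.1415,.21,.028)"
```

```text
t 2.5667 pos [0.5056 0.218  0.2114] F [ 0.3439 -0.3018 -0.2114] g 0.9969545213188339
travel cm [-0.338  -1.1327 35.927 ] turn [ 0.0075 -0.013  -0.0139]
```

Emit:
apply_moves --travel '[[0, 0, 4.1], [0, 0, 4.1], [0, 0, 4.1], [0, 0, 4.1], [0, 0, 4.1], [0, 0, 4.1], [0, 0, 4.1], [0, 0, 4.1]]' --turn '[[0, 0, 0], [0, 0, 0], [0, 0, 0], [0, 0, 0], [0, 0, 0], [0, 0, 0], [0, 0, 0], [0, 0, 0]]' --grip '[0, 0, 0, 0, 0, 0, 0, 0]'

```text
t: 3.23
eef_pos: [0.5191, -0.1103, 0.2137]
tool_rot: [0.511, 0.503, 0.506, -0.48]
contact_force: [0.1, -0.1, -0.0]
gripper_width: 0.999
```

```bash
python3 -c "
from h import *
go(.507,-.1415,.16,.028)"
```

```text
t 3.2333 pos [ 0.5191 -0.1103  0.2137] F [ 0.0748 -0.0749 -0.0223] g 0.9985870114521052
travel cm [ 5.2759 -1.4713  3.1673] turn [ 0.0066 -0.0164 -0.029 ]
```

Emit:
apply_moves --travel '[[2.5, -0.7, 1.6], [2.0, -0.6, 1.0], [0.7, -0.2, 0.4], [0, 0, 0], [0, 0, 0]]' --turn '[[0.007, -0.016, -0.029], [0, 0, 0], [0, 0, 0], [0, 0, 0], [0, 0, 0]]' --grip '[0, 0, 0, 0, 0]'

```text
t: 3.65
eef_pos: [0.5038, -0.1618, 0.1653]
tool_rot: [0.503, 0.501, 0.495, -0.501]
contact_force: [-0.8, 0.6, 0.5]
gripper_width: 1.002
```

Run:
```python
from h import *
go(.507,-.1415,.16,.028)
im=eyes.read_camera('wrist');
o=status.get_obs();W=cam('wrist',o);im=eyes.read_camera('wrist').astype(int)
go(.507,-.1415,.16,.028)
blue=cv2.morphologyEx(((im[...,2]>im[...,0]*1.6+12)&(im[...,2]>40)).astype(np.uint8),cv2.MORPH_CLOSE,np.ones((5,5)))>0
blue[250:]=0
m=near(blue,w2px(W,[[.507,-.1415,.05]])[0])
print(w2px(W,[[.507,-.1415,.05]])[0],m.sum())
print(fit(W,m,lambda p:[box(p,.04,.06,.003,.061)],np.array([.507,-.1415,.028])))
cv2.imwrite('pics/w3.png',np.hstack([im[...,::-1],np.dstack([m*255]*3)])[:,:800].astype(np.uint8))
```

```text
t 3.65 pos [ 0.5038 -0.1618  0.1653] F [-0.7692  0.5749  0.4714] g 1.0022385123013198
travel cm [ 0.511   0.3135 -2.0397] turn [-0.0308  0.0085 -0.0081]
t 3.75 pos [ 0.5046 -0.1607  0.1657] F [ 0.0628  0.9433 -0.2026] g 1.0030948373670177
travel cm [ 0.5601  0.2354 -1.9287] turn [-0.0286  0.0084 -0.0094]
[261.7185 173.9853] 3601
(array([ 0.5073, -0.1421,  0.0038]), np.float64(176.21176470588233), np.float64(3601.0))
```

Emit:
apply_moves --travel '[[1.0, 0.2, -1.2], [2.0, 0.05, -0.5], [2.0, 0, -0.1], [1.0, 0, 0], [0.0, 0, 0]]' --turn '[[-0.01, 0.008, -0.009], [0, 0, 0], [0, 0, 0], [0, 0, 0], [0, 0, 0]]' --grip '[0, 0, 0, 0, 0]'

```text
t: 4.17
eef_pos: [0.5135, -0.1334, 0.1069]
tool_rot: [0.507, 0.498, 0.504, -0.491]
contact_force: [0.2, 0.5, 0.3]
gripper_width: 1.001
```

```bash
python3 -c "
from h import *
go(.507,-.142,.048,.008)"
```

```text
t 4.1667 pos [ 0.5135 -0.1334  0.1069] F [0.1776 0.495  0.3461] g 1.0014033198698458
travel cm [ 5.8817 -0.7241  0.864 ] turn [ 0.0135 -0.0035 -0.0098]
```

Emit:
apply_moves --travel '[[0.5, -0.5, 0.6], [1.0, -0.1, 0.1], [1.0, 0, 0], [0.5, 0, 0], [0.2, 0, 0], [0, 0, 0]]' --turn '[[0.013, -0.003, -0.01], [0, 0, 0], [0, 0, 0], [0, 0, 0], [0, 0, 0], [0, 0, 0]]' --grip '[0, 0, 0, 0, 0, 0]'

```text
t: 4.67
eef_pos: [0.5089, -0.1395, 0.0733]
tool_rot: [0.503, 0.498, 0.502, -0.497]
contact_force: [0.0, 0.5, -0.4]
gripper_width: 0.998
```

```bash
python3 -c "
from h import *
go(.507,-.142,.048,.008)"
```

```text
t 4.6667 pos [ 0.5089 -0.1395  0.0733] F [ 0.0153  0.5283 -0.4008] g 0.9977361867443257
travel cm [ 2.534  -0.1982  0.2484] turn [ 0.0018 -0.0006 -0.0009]
```

Emit:
apply_moves --travel '[[0.8, -0.2, 0.2], [0.9, 0, 0], [0.5, 0, 0], [0.2, 0, 0], [0, 0, 0]]' --turn '[[0, 0, 0], [0, 0, 0], [0, 0, 0], [0, 0, 0], [0, 0, 0]]' --grip '[0, 0, 0, 0, 0]'

```text
t: 5.08
eef_pos: [0.5071, -0.1423, 0.0473]
tool_rot: [0.503, 0.498, 0.502, -0.497]
contact_force: [-0.4, -0.7, 0.8]
gripper_width: 0.998
```

```bash
python3 -c "
from h import *
go(.507,-.142,.048,.008)"
```

```text
t 5.0833 pos [ 0.5071 -0.1423  0.0473] F [-0.4312 -0.7392  0.8208] g 0.9979418886837289
travel cm [-0.0743 -0.0121 -0.0317] turn [ 0.0009 -0.0004 -0.002 ]
```

Emit:
apply_moves --travel '[[0, 0, 0], [0, 0, 0], [0, 0, 0], [0, 0, 0], [0, 0, 0], [0, 0, 0], [0, 0, 0], [0, 0, 0]]' --turn '[[0, 0, 0], [0, 0, 0], [0, 0, 0], [0, 0, 0], [0, 0, 0], [0, 0, 0], [0, 0, 0], [0, 0, 0]]' --grip '[1, 1, 1, 1, 1, 1, 1, 1]' --newtons 50

```text
t: 5.75
eef_pos: [0.5073, -0.1422, 0.0476]
tool_rot: [0.503, 0.498, 0.502, -0.497]
contact_force: [-0.2, -0.3, -1.1]
gripper_width: 0.461
```

Run:
```python
from h import *
go(.507,-.142,.048,.0)
im=eyes.read_camera('wrist');cv2.imwrite('pics/w4.png',im[:,:,::-1])
```

```text
t 5.75 pos [ 0.5073 -0.1422  0.0476] F [-0.1762 -0.2991 -1.0836] g 0.46091265275715076
travel cm [-0.0428 -0.0329 -0.0176] turn [ 0.0091 -0.0004 -0.0025]
```

View pics/w4.png

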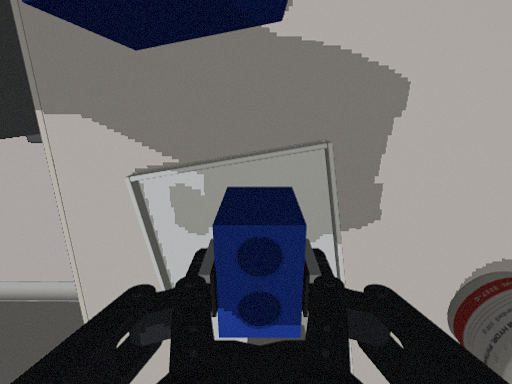

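Width 0.461 (39 mm) matches the 40 mm block. The block sits centred between the pads at (260,270) in the image, so I'll lift it.

Emit:
apply_moves --travel '[[-0.5, 0, 0], [-1.0, 0, 0], [-2.0, 0, 0], [-3.0, 0, 0], [-3.0, 0, 0], [-2.0, 0, 0], [-0.5, 0, -1]]' --turn '[[0, 0, 0], [0, 0, 0], [0, 0, 0], [0, 0, 0], [0, 0, 0], [0, 0, 0], [0, 0, 0]]' --grip '[1, 1, 1, 1, 1, 1, 1]'

```text
t: 6.38
eef_pos: [0.5035, -0.1334, 0.1732]
tool_rot: [0.5, 0.497, 0.503, -0.5]
contact_force: [0.4, -0.1, -3.0]
gripper_width: 0.46
```

```bash
python3 -c "
from h import *
go(.4838,.1778,.165,-.228)"
```

```text
t 6.3833 pos [ 0.5035 -0.1334  0.1732] F [ 0.4478 -0.0567 -3.0219] g 0.4604081017903581
travel cm [  0.8585  -1.7664 -31.1269] turn [ 0.2343 -0.0002  0.0057]
```

Emit:
apply_moves --travel '[[0, -0.2, -2.5], [0, -0.3, -4], [0, -0.3, -4], [0, -0.3, -4], [0, -0.3, -4], [0, -0.2, -4], [0, 0, -3], [0, 0, -1.5]]' --turn '[[0, 0, 0], [0, 0, 0], [0, 0, 0], [0, 0, 0], [0, 0, 0], [0, 0, 0], [0, 0, 0], [0, 0, 0]]' --grip '[1, 1, 1, 1, 1, 1, 1, 1]'

```text
t: 7.05
eef_pos: [0.4828, 0.1479, 0.1754]
tool_rot: [-0.499, -0.501, -0.499, 0.501]
contact_force: [0.4, -0.0, -2.9]
gripper_width: 0.463
```

Emit:
apply_moves --travel '[[0, 0, 0], [0, 0, 0], [0, 0, 0], [0, 0, 0]]' --turn '[[0.08, 0, 0], [0.08, 0, 0], [0.04, 0, 0], [0, 0, 0]]' --grip '[1, 1, 1, 1]'

```text
t: 7.38
eef_pos: [0.4773, 0.159, 0.1736]
tool_rot: [-0.447, -0.546, -0.45, 0.547]
contact_force: [-0.8, -0.1, -3.2]
gripper_width: 0.459
```

```bash
python3 -c "
from h import *
go(.4838,.1778,.12,-.228)"
```

```text
t 7.3833 pos [0.4773 0.159  0.1736] F [-0.7943 -0.1475 -3.2043] g 0.459389155970505
travel cm [ 5.3584  0.3    -1.9618] turn [ 0.0321 -0.0015  0.0051]
```

Emit:
apply_moves --travel '[[1.0, 0.2, -1.0], [1.5, 0.1, -0.7], [1.5, 0, 0], [0.7, 0, 0], [0, 0, 0], [0, 0, 0]]' --turn '[[0.03, -0.001, 0.005], [0, 0, 0], [0, 0, 0], [0, 0, 0], [0, 0, 0], [0, 0, 0]]' --grip '[1, 1, 1, 1, 1, 1]'

```text
t: 7.88
eef_pos: [0.4805, 0.1772, 0.1241]
tool_rot: [-0.442, -0.551, -0.443, 0.552]
contact_force: [-0.1, -1.2, -2.7]
gripper_width: 0.46
```

Run:
```python
from h import *
go(.4838,.1778,.075,-.228)
eyes.read_camera('wrist')
o=status.get_obs();W=cam('wrist',o);im=eyes.read_camera('wrist');np.savez('w5.npz',K=W[0],R=W[1],p=W[2],im=im)
# where the held block and the fixture (red/green overlay) should show
v=im[:,:,::-1].copy()
def dr(P,c):
    u=np.int32(w2px(W,P)[[0,1,3,2]]); cv2.polylines(v,[u],True,c,1)
p=np.array([.5221,.2100,-.228])
dr(box(p,.036,.012,.03,.03,-.0247,.006)[:4],(0,255,0));dr(box(p,.012,.056,.03,.03,.006,-.0352)[:4],(0,255,0))
dr(box([.4804,.184,-.228],.13,.13,.01,.01)[:4],(0,255,255))
cv2.imwrite('pics/w5.png',v)
```

```text
t 7.8833 pos [0.4805 0.1772 0.1241] F [-0.0836 -1.1579 -2.7166] g 0.46014962153360955
travel cm [ 4.9072  0.3178 -0.1346] turn [0.0091 0.0006 0.0024]
```

View pics/w5.png

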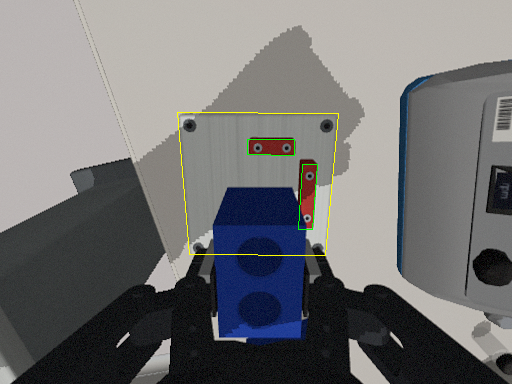

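The overlay agrees with the image to about 1 mm: stops at (272,147) and (307,194), and the block square to the fixture. I'll descend.

Emit:
apply_moves --travel '[[1.0, 0.2, -0.1], [1.5, 0.1, 0], [1.5, 0, 0], [1.0, 0, 0], [0.4, 0, 0], [0.0, 0, 0], [0, 0, 0]]' --turn '[[0.009, 0, 0.002], [0, 0, 0], [0, 0, 0], [0, 0, 0], [0, 0, 0], [0, 0, 0], [0, 0, 0]]' --grip '[1, 1, 1, 1, 1, 1, 1]'

```text
t: 8.57
eef_pos: [0.4882, 0.1779, 0.0705]
tool_rot: [0.44, 0.558, 0.438, -0.552]
contact_force: [0.2, 0.1, -2.7]
gripper_width: 0.459
```

Run:
```python
from h import *
go(.4838,.1778,.056,-.228)
eyes.read_camera('wrist')
go(.4838,.1778,.056,-.228);print(status.get_obs()['torque'])
```

```text
t 8.5667 pos [0.4882 0.1779 0.0705] F [ 0.1795  0.0905 -2.6624] g 0.4592316922664146
travel cm [ 1.4425 -0.4397  0.114 ] turn [-0.0046 -0.005  -0.0079]
t 8.6167 pos [0.4883 0.1779 0.0706] F [ 0.219  -0.3211 -2.7511] g 0.4621352341044163
travel cm [ 1.456  -0.4442  0.1199] turn [-0.0046 -0.0051 -0.0081]
[-0.0065  0.0097 -0.0328]
```

Emit:
apply_moves --travel '[[0.3, -0.4, 0.1], [0.5, 0, 0], [0.3, 0, 0], [0.1, 0, 0], [0.0, 0, 0], [0, 0, 0]]' --turn '[[-0.005, -0.005, -0.008], [0, 0, 0], [0, 0, 0], [0, 0, 0], [0, 0, 0], [0, 0, 0]]' --grip '[1, 1, 1, 1, 1, 1]'

```text
t: 9.12
eef_pos: [0.4851, 0.1786, 0.0593]
tool_rot: [0.44, 0.554, 0.44, -0.552]
contact_force: [0.4, 0.3, -3.6]
gripper_width: 0.463
```

Run:
```python
from h import *
go(.4838,.1778,.0546,-.228);print(status.get_obs()['torque'])
```

```text
t 9.1167 pos [0.4851 0.1786 0.0593] F [ 0.3986  0.3071 -3.5565] g 0.46274173734734775
travel cm [ 0.4715 -0.1077  0.1027] turn [ 0.0009 -0.002  -0.0022]
[-0.0123 -0.0208 -0.0488]
```

Emit:
apply_moves --travel '[[0.2, 0, 0], [0.15, 0, 0], [0.1, 0, 0], [0, 0, 0], [0, 0, 0]]' --turn '[[0, -0.002, -0.002], [0, 0, 0], [0, 0, 0], [0, 0, 0], [0, 0, 0]]' --grip '[1, 1, 1, 1, 1]'

```text
t: 9.53
eef_pos: [0.4854, 0.1787, 0.0546]
tool_rot: [0.44, 0.554, 0.44, -0.553]
contact_force: [-0.4, 0.7, -3.7]
gripper_width: 0.461
```

Emit:
apply_moves --travel '[[0.1, 0, 0], [0.1, 0, 0], [0, 0, 0]]' --turn '[[0, 0, 0], [0, 0, 0], [0, 0, 0]]' --grip '[1, 1, 1]'

```text
t: 9.78
eef_pos: [0.4858, 0.1788, 0.0549]
tool_rot: [0.44, 0.554, 0.44, -0.553]
contact_force: [0.2, -0.4, -4.2]
gripper_width: 0.458
```

Emit:
apply_moves --travel '[[0.15, 0, 0], [0.15, 0, 0], [0.15, 0, 0]]' --turn '[[0, 0, 0], [0, 0, 0], [0, 0, 0]]' --grip '[1, 1, 1]'

```text
t: 10.03
eef_pos: [0.4862, 0.179, 0.0544]
tool_rot: [0.44, 0.554, 0.44, -0.553]
contact_force: [-6.1, -2.4, 19.4]
gripper_width: 0.461
```

Run:
```python
from h import *
o=status.get_obs();print(o['torque'],o['joint_torque'])
go(.4838,.1778,.0546,-.228)
eyes.read_camera('scene');
im=eyes.read_camera('scene');S=cam('scene');u=w2px(S,[[.49,.18,.03]])[0].astype(int);print(u)
cv2.imwrite('pics/s6.png',cv2.resize(im[u[1]-45:u[1]+45,u[0]-60:u[0]+60,::-1],None,fx=6,fy=6,interpolation=cv2.INTER_CUBIC))
go(.4838,.1778,.0546,-.228)
```

```text
[-0.4178  1.677   0.0578] [ -0.0821 -41.9833   0.6136 -16.9127   0.2281  -2.3019  -0.109 ]
t 10.0333 pos [0.4862 0.179  0.0544] F [-6.0711 -2.399  19.3555] g 0.4613147446322682
travel cm [-0.0157 -0.205   0.1657] turn [-0.0002 -0.0001 -0.0011]
[273 213]
t 10.1333 pos [0.4862 0.1789 0.0544] F [-5.3468 -2.0007 20.0597] g 0.45633574364283447
travel cm [-0.0158 -0.2053  0.1637] turn [-0.0002 -0.0001 -0.0012]
```

View pics/s6.png

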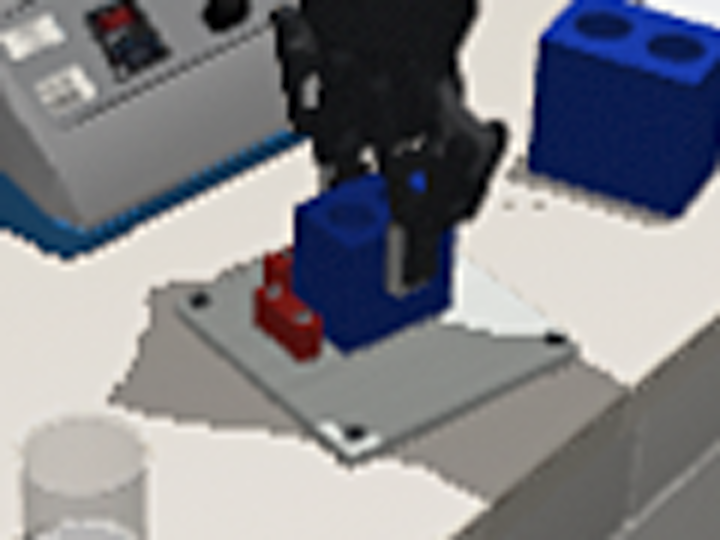

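On the bed: Fz jumps about 22 N when a row commands 1.5 mm past contact, so roughly 15 N/mm. I'll ease off and slide towards the corner.

Emit:
apply_moves --travel '[[0.0, 0, 0], [0.02, 0.15, -0.15], [0.02, 0.15, -0.15], [0.02, 0.1, -0.1], [0.02, 0.0, 0.0]]' --turn '[[0, 0, 0], [0, 0, 0], [0, 0, 0], [0, 0, 0], [0, 0, 0]]' --grip '[1, 1, 1, 1, 1]'

```text
t: 10.55
eef_pos: [0.4917, 0.1822, 0.0545]
tool_rot: [0.44, 0.554, 0.439, -0.553]
contact_force: [-2.5, -0.9, 8.5]
gripper_width: 0.466
```

Run:
```python
from h import *
go(.4958,.1853,.0546,-.228)
o=status.get_obs();f=R.from_euler('z',-.228).inv();print('fixF',f.apply(o['contact_force']),'fixM',f.apply(o['torque']))
```

```text
t 10.55 pos [0.4917 0.1822 0.0545] F [-2.5089 -0.9451  8.4723] g 0.466063379952694
travel cm [-0.0088  0.3293 -0.3912] turn [-0.0003 -0.0004 -0.0018]
fixF [-2.2304 -1.4877  8.4723] fixM [-0.3552  0.6965  0.0318]
```

Emit:
apply_moves --travel '[[0.0, 0.05, -0.1], [0.0, 0.1, -0.1], [0.0, 0.05, -0.05], [0.0, 0.0, 0.0]]' --turn '[[0, 0, 0], [0, 0, 0], [0, 0, 0], [0, 0, 0]]' --grip '[1, 1, 1, 1]'

```text
t: 10.88
eef_pos: [0.4949, 0.1845, 0.0545]
tool_rot: [0.44, 0.554, 0.439, -0.553]
contact_force: [-1.4, -0.6, 3.9]
gripper_width: 0.459
```

```bash
cat >> h.py <<'E'
def fx():
    go(.4958,.1853,.0546,-.228)
    o=status.get_obs();f=R.from_euler('z',-.228).inv();print('fixF',f.apply(o['contact_force']),'fixM',f.apply(o['torque']))
E
python3 -c "
from h import *
fx()"
```

```text
t 10.8833 pos [0.4949 0.1845 0.0545] F [-1.4024 -0.5589  3.88  ] g 0.4593241672103215
travel cm [-0.007   0.0676 -0.1025] turn [-0.0004  0.     -0.0016]
fixF [-1.2398 -0.8614  3.88  ] fixM [-0.2135  0.4499  0.0685]
```

Emit:
apply_moves --travel '[[0.0, 0.05, -0.05], [0.0, 0.05, -0.05], [0.0, 0.05, -0.05]]' --turn '[[0, 0, 0], [0, 0, 0], [0, 0, 0]]' --grip '[1, 1, 1]'

```text
t: 11.13
eef_pos: [0.4953, 0.1847, 0.0545]
tool_rot: [-0.44, -0.553, -0.44, 0.555]
contact_force: [-4.3, -2.7, 7.4]
gripper_width: 0.463
```

```bash
python3 -c "
from h import *
fx()"
```

```text
t 11.1333 pos [0.4953 0.1847 0.0545] F [-4.2558 -2.7409  7.3708] g 0.4629264282972043
travel cm [-0.0087  0.0314 -0.0729] turn [-0.0002  0.0028  0.0013]
fixF [-3.5262 -3.6319  7.3708] fixM [-0.3865  0.7256  0.1153]
```

Emit:
apply_moves --travel '[[-0.03, 0.04, -0.08], [-0.02, 0.04, -0.08], [-0.01, 0.04, -0.08]]' --turn '[[0, 0.003, 0.002], [0, 0, 0], [0, 0, 0]]' --grip '[1, 1, 1]'

```text
t: 11.38
eef_pos: [0.4954, 0.1847, 0.0546]
tool_rot: [-0.44, -0.552, -0.439, 0.555]
contact_force: [-3.2, -3.7, 6.9]
gripper_width: 0.46
```

```bash
python3 -c "
from h import *
fx()"
```

```text
t 11.3833 pos [0.4954 0.1847 0.0546] F [-3.2287 -3.6795  6.8761] g 0.45989321035987496
travel cm [-0.0044  0.0233 -0.0658] turn [-0.0005  0.0038  0.0021]
fixF [-2.3135 -4.3141  6.8761] fixM [-0.8323  0.701   0.2094]
```

Emit:
apply_moves --travel '[[0.01, 0.04, -0.05], [0.01, 0.04, -0.05], [0.01, 0.04, -0.05]]' --turn '[[-0.006, 0.008, 0.005], [-0.006, 0.008, 0.005], [-0.006, 0.008, 0.005]]' --grip '[1, 1, 1]'

```text
t: 11.63
eef_pos: [0.4952, 0.1843, 0.0547]
tool_rot: [0.443, 0.557, 0.445, -0.544]
contact_force: [-6.0, -2.6, 11.4]
gripper_width: 0.464
```

```bash
python3 -c "
from h import *
fx()"
```

```text
t 11.6333 pos [0.4952 0.1843 0.0547] F [-5.9514 -2.5884 11.391 ] g 0.46371681572266277
travel cm [ 0.0143  0.0387 -0.1067] turn [ 0.0157 -0.0163 -0.009 ]
fixF [-5.2124 -3.8666 11.391 ] fixM [-1.4682  1.4781 -0.3501]
```

Emit:
apply_moves --travel '[[0.0, 0.02, -0.05], [0.01, 0.04, -0.05], [0.01, 0.04, -0.05]]' --turn '[[0.01, -0.016, -0.009], [0, 0, 0], [0, 0, 0]]' --grip '[1, 1, 1]'

```text
t: 11.88
eef_pos: [0.4958, 0.1846, 0.0545]
tool_rot: [-0.441, -0.552, -0.441, 0.553]
contact_force: [-6.7, -4.4, 12.5]
gripper_width: 0.465
```

```bash
python3 -c "
from h import *
fx()"
```

```text
t 11.8833 pos [0.4958 0.1846 0.0545] F [-6.6813 -4.401  12.4932] g 0.4650815343281556
travel cm [-0.0116 -0.0179 -0.0685] turn [0.0045 0.001  0.0011]
fixF [-5.5136 -5.7972 12.4932] fixM [-1.0959  1.0593  0.0767]
```

Emit:
apply_moves --travel '[[-0.01, 0.04, -0.05], [-0.01, 0.04, -0.05], [0, 0.04, -0.05], [0, 0.04, -0.05]]' --turn '[[-0.002, 0.001, 0.001], [0, 0, 0], [0, 0, 0], [0, 0, 0]]' --grip '[1, 1, 1, 1]'

```text
t: 12.22
eef_pos: [0.4959, 0.1846, 0.0545]
tool_rot: [-0.441, -0.551, -0.442, 0.554]
contact_force: [-4.7, -4.4, 6.1]
gripper_width: 0.461
```

Run:
```python
from h import *
fx()
eyes.read_camera('scene')
fx()
o=status.get_obs();W=cam('wrist',o)
im=eyes.read_camera('wrist');print(w2px(W,[[.5221,.21,.03]]))
im2=eyes.read_camera('scene');S=cam('scene');u=w2px(S,[[.5,.19,.03]])[0].astype(int)
a=cv2.resize(im[140:290,200:350,::-1],(450,450),interpolation=cv2.INTER_CUBIC)
b=cv2.resize(im2[u[1]-25:u[1]+25,u[0]-19:u[0]+19,::-1],(342,450),interpolation=cv2.INTER_CUBIC)
cv2.imwrite('pics/f7.png',np.hstack([a,b]))
```

```text
t 12.2167 pos [0.4959 0.1846 0.0545] F [-4.7136 -4.4117  6.0727] g 0.4613226796405993
travel cm [-0.0074 -0.0241 -0.0634] turn [0.0052 0.0027 0.0035]
fixF [-3.5944 -5.363   6.0727] fixM [-0.7617  0.7509 -0.0447]
t 12.2667 pos [0.4959 0.1846 0.0545] F [-4.3489 -3.1464  6.507 ] g 0.46329627475681506
travel cm [-0.0054 -0.0232 -0.0621] turn [0.0053 0.0028 0.0036]
fixF [-3.5252 -4.048   6.507 ] fixM [-0.6877  0.7268  0.0035]
[[295.6715 196.5114]]
```

View pics/f7.png

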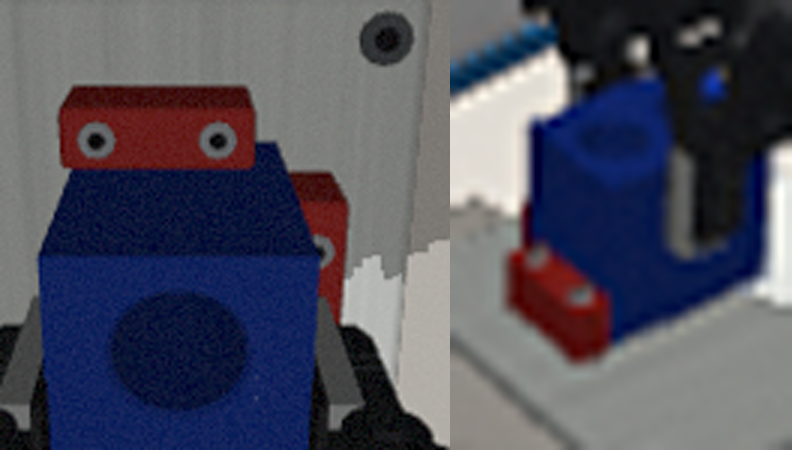

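Both views show the block's faces flush with the short stop (underside line at about (155,168) in the crop) and against the long stop. It hasn't moved under push. Next I'll take out the last 0.2° of tilt and hold steady.

Emit:
apply_moves --travel '[[0.01, 0.05, -0.05], [0.005, 0.05, -0.05], [0.005, 0.05, -0.05]]' --turn '[[0, 0.003, 0.004], [0, 0.001, 0.001], [0, 0.001, 0.001]]' --grip '[1, 1, 1]'

```text
t: 12.62
eef_pos: [0.4958, 0.1846, 0.0545]
tool_rot: [-0.441, -0.552, -0.441, 0.553]
contact_force: [-4.1, -3.2, 6.7]
gripper_width: 0.462
```

Run:
```python
from h import *
fx()
for i in range(4): eyes.read_camera('top')
fx()
```

```text
t 12.6167 pos [0.4958 0.1846 0.0545] F [-4.0688 -3.2377  6.7022] g 0.46242387491837184
travel cm [-0.0095 -0.0155 -0.0677] turn [0.0052 0.0001 0.0005]
fixF [-3.2317 -4.0735  6.7022] fixM [-0.8823  0.9511 -0.0103]
t 12.8167 pos [0.4958 0.1846 0.0545] F [-4.3192 -2.8667  6.8053] g 0.461155405287799
travel cm [-0.0124 -0.0144 -0.0693] turn [0.0052 0.0002 0.0006]
fixF [-3.5594 -3.7688  6.8053] fixM [-0.8603  0.9803  0.0205]
```

Tilt and yaw moment are now near zero. Some of the lateral force may be bed friction, because pressing down alone gave side force earlier. I'll lower the bed load and push slightly more on the stops.

Emit:
apply_moves --travel '[[-0.015, 0.08, -0.08], [-0.01, 0.08, -0.08], [-0.005, 0.08, -0.08]]' --turn '[[0, 0.001, 0.001], [0, 0.002, 0.002], [0, 0.002, 0.002]]' --grip '[1, 1, 1]'

```text
t: 13.07
eef_pos: [0.4958, 0.1846, 0.0545]
tool_rot: [0.441, 0.553, 0.442, -0.552]
contact_force: [-6.5, -3.5, 8.4]
gripper_width: 0.464
```

Run:
```python
from h import *
fx()
for i in range(4): eyes.read_camera('top')
fx()
```

```text
t 13.0667 pos [0.4958 0.1846 0.0545] F [-6.4767 -3.4571  8.4459] g 0.46431347188669697
travel cm [-0.0141 -0.0165 -0.0709] turn [ 0.005  -0.0006  0.0005]
fixF [-5.5276 -4.8316  8.4459] fixM [-1.0625  1.1728  0.0016]
t 13.2667 pos [0.4958 0.1846 0.0545] F [-5.387  -3.0106  7.2643] g 0.4599610759136403
travel cm [-0.0119 -0.0154 -0.0711] turn [ 0.0051 -0.0006  0.0005]
fixF [-4.5671 -4.1503  7.2643] fixM [-0.9753  1.1586 -0.0167]
```

```bash
python3 -c "
from h import *
print(bot.hand_in());fx()"
```

```text
the job is handed in; nothing more can be done
None
the job is handed in; nothing more can be done
```

I lifted the blue 40×60×58 mm block out of the tray and set it on the fixture bed. I pressed it into the corner and handed the job in at about 13.3 s, still gripping at 50 N. The larger blue block outside the tray, the plain block and the bystanders were not touched.

**Last checks before hand-in:**
- **Position:** the block did not move when I commanded another 0.8 mm into each stop.
- **Squareness:** the tool's tilt was about 0.0006 rad or less, and the twisting moment about the vertical was about 0.
- **Pressure:** the measured side forces were about 4.6 N toward the long stop and 4.2 N toward the short stop. The net load on the bed was about 10 N.
- **Picture:** a close-up taken about a second before hand-in showed the block flush against both stops.

**Small disagreements:**
- The yaw that balanced the forces differs from the camera estimate by about 0.3°. The final y position was 0.7 mm short of the camera estimate. Both are within calibration error, and I went by contact.
- Some of the measured side force is bed friction, so I estimate the true force on each stop at about 3 N.

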